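Shorten a returned telescopic pole by one hole

ROBOT

A 6-joint arm with a two-finger parallel gripper is mounted at the origin on the work surface. World frame = base frame: x ahead of the robot, y to its left, z up, the work surface at z = 0. Lengths are in m, angles in rad, forces in N, time in s.
With the tool pointing down it reaches from about 0.375 to 0.825 m from the base axis. Payload 5.5 kg.
Tool frame: the origin (TCP) lies on the centre line of the jaws, within the pads' length; the fingertips stand robot.nose_length ahead of it and the grasp point (between the pads) lies 5 mm behind it (robot.nose_length is the distance from the TCP to the fingertips, in m); y points along the fingers, z is the direction in which the jaws open and shut, and the axes are right-handed (so a half turn about y gives the same grasp; the last joint's range is limited). The gripper opens to 85 mm and grips with 20 to 120 N. Pads are 22 mm wide; open, the fingers measure 114 mm over their backs; the gripper's body (76 mm by 85 mm) begins 54 mm behind the grasp point. The pads swing forward as they close: fully open they stand 13 mm farther back than shut.
Start: joints at [1.184, 0.314, -0.047, 1.21, 0, 1.571], TCP at [0.226, 0.556, 0.245] pointing down, gripper open.
Joint ranges: [-2.67, 2.67], [-0.69, 1.73], [-1.03, 1.25], [-2.08, 2.16], [-1.42, 1.45], [-3.14, 3.14]. Speed limits (rad/s): [2.39, 2.39, 3.01, 3.14, 3.14, 3.14].

INTERFACE

Orientations are given as a 3x3 rotation matrix whose columns are the frame's x, y, z axes.
In Python, from bench import robot, viewer, ticket gives the robot as it stands.
- The arm moves only by the tool drive_tool, never from a script. Its arguments are lists of equal length, an entry for each row: "dr": the turn, a rotation vector about the tool's x, y, z in degrees, a list of three; "offset": the shift along the tool's x, y, z in mm, a list of three; "fingers": the finger opening in mm, from 0 to 85.4. A call has 1 to 12 rows; each row is the pose to reach, as a shift and turn from the pose commanded when the call began, along the tool's axes at that moment; what a row does not reach only later rows make up. A row lasts 1/10 s, in which the tool goes at most 50 mm and 8.59 degrees, less where a joint would pass 70% of its speed; a pose out of reach is approached as far as the arm can. A call with a gripper value outside its range is refused whole. The fingers move at their own pace and stop on an object; "squeeze" is the grip in N (left out, the last holds). Time passes only in rows, so rows that repeat a pose let the fingers close. It gives the time, the measured TCP pose, the force and the opening at its end, in the units of the state.
- robot.observe(): the state, without advancing time (a new reading comes with each control period).
- viewer.camera(name): name is "scene" or "top"; returns a dict with "image" (384x512x3 uint8, blue, green, red), "fx", "fy", "cx", "cy" (pixels), "R" (3x3) and "t" (3): a world point X has camera coordinates R X + t. Camera axes: x right, y down, z forward; pixel columns grow to the right and rows downward; lengths in m; the calibration is good to about 2 mm. A picture is of the moment at which its call begins. There is no depth.
- ticket.close_job(): hands the job in, once; it reports no verdict.
The state is a dict: "clock": time; "joint_pos": joint angles; "joint_vel": joint speeds; "joint_torque": joint torques, N m; "tool_pos": TCP position; "orientation": TCP orientation; "force": force on the tool from outside, world axes, zero at the start; "moment": the same for the moment, N m; "width": finger opening in m.
Only numpy, scipy, OpenCV 4.12 (cv2) and the standard library are available. Lean on these libraries where they do the work, as an engineer would, in place of code of your own. Each camera call takes 0.05 s, during which the arm holds its last target. There are 200 camera calls.

TASK

The telescopic pole lying in the cradle has to be one hole shorter before it goes back into its carton. Press the violet snap button flush, slide the collar along the pole towards its rubber-footed end, and let the button snap up in the very next hole, not a later one; work gently, without forcing the collar against its lock, and leave the tape roll, the pen cup and the parcel where they are.

Things in the scene. Friction and masses are not known exactly. Their poses are not given: they have to be found in the camera images.
- pole: cradle and thin aluminium tube (22 mm) of the pole, fixed, level, axis 45 mm above the counter. Origin: on the counter under the axis, about below the button at the start. y axis: along the pole towards the black rubber foot at y = 390 mm; x across, z up. A black clamp, 80 mm tall, 60 mm wide across the pole, stands at y 235 to 265 mm. White outer tube (29 mm) on the -y side, to y = -375 mm
- sleeve (a joint): slide of collar and white outer tube along the pole's +y, m; 0 (within 1 mm) at the start, locked in the first hole. The next hole is hidden under the collar, anywhere from 28 to 52 mm on (uneven first gap); the one after is 40 mm further. Sliding takes 4 to 8 N. In a hole: about 1 mm of play, then locked; over 25 N on collar and button is forcing it
- button (a joint): press of the violet button, m: 0 up (locked, top 5 mm above the collar's top), 0.005 flush, stop 0.0055; catch free beyond 0.004. Spring: 4 N at first, 8 N at flush. 3 mm or more off a hole the tube wall itself keeps it down at 0.004 with no finger on it; at the next hole it springs up to 0 unless held down, and if held down it passes the hole
- button_top (a point): centre of the top of the violet button, 26 mm wide across the pole by 32 mm along it, 70 mm above the counter when up. It rides on the collar. Its axes are those of the pole.
- ledge_foot (a point): on the black collar's flat top (40 mm across, 76 mm along the pole, 65 mm above the counter), at the foot of the white thumb ledge, button side. The ledge is an upright wall 40 mm wide, 8 mm thick, 20 mm tall (top 85 mm up) at the button's +y end, 19 mm from the button's centre; a fingertip on or just above the button can push the collar to +y by it. Axes as the pole's
- tape_center (a point): centre of the roll of brown tape, 100 mm across, 48 mm tall, hole 76 mm, standing flat; leave alone
- pencup_center (a point): middle of the black pen cup, 72 mm across, 95 mm tall (pens to 155 mm); leave alone
- parcel_center (a point): centre of the small cardboard parcel, 130 x 100 x 70 mm; leave alone

How it is judged:
By the outcome, as a careful person would: the job done as asked, in the order asked, and still so for the second after the job is handed in, with the robot touching nothing.
It also fails if it takes over 64 s, if anything falls off the work surface, if the arm or the gripper's body presses on something with over 40 N, if the wrist force passes 120 N, or if a joint passes its speed limit or range.

## Working session

There is one attempt and no reset: what is moved stays moved. The work goes in short steps, Python scripts to look and compute and a tool call to move; the robot and the scene stay as the last step left them, time stands still between calls to the robot, and variables do not carry over. Pictures are saved under pics/ and viewed, about 8 in all and at most 12, crops included, and the job is handed in when it is done.

Besides the shell and the picture viewer there is one more tool, called after "Call:" as a command line: name --argument value ..., lists and objects as JSON in quotes. drive_tool: Moves the arm, as the interface text tells. Its arguments: {"type":"object","properties":{"dr":{"type":"array"},"offset":{"type":"array"},"fingers":{"type":"array"},"squeeze":{"type":"number"}},"required":["dr","offset","fingers"]}

```bash
mkdir -p pics; ls
python3 - <<'E'
from bench import robot, viewer
import cv2,numpy as np
s=robot.observe();print(s, robot.nose_length)
ims=[]
for n in("scene","top"):
    c=viewer.camera(n);np.savez(f"pics/{n}0.npz",**c);cv2.imwrite(f"pics/{n}0.png",c["image"]);print(n,c["fx"],c["cx"],c["cy"],c["R"],c["t"])
E
```

```text
pics
{'clock': 0.0, 'joint_pos': array([ 1.18396164e+00,  3.14215015e-01, -4.80942059e-02,  1.21020343e+00,
        1.80331145e-05,  1.57079717e+00]), 'joint_vel': array([ 1.07728322e-03, -9.12036450e-05, -1.18525417e-03, -8.48595968e-04,
        5.91501861e-04,  8.67192533e-04]), 'joint_torque': array([ 3.21383068e-04, -5.39595938e+01,  3.39747441e+01,  1.91014633e-02,
       -7.52464825e-05,  2.52257351e-06]), 'tool_pos': array([0.22613695, 0.55514376, 0.24443452]), 'orientation': array([[ 9.26107510e-01, -6.64197570e-04,  3.77259114e-01],
       [-3.77259698e-01, -1.58269422e-03,  9.26106158e-01],
       [-1.80316399e-05, -9.99998527e-01, -1.71631998e-03]]), 'force': array([0.05109797, 0.09288628, 0.27060482]), 'moment': array([ 0.04607116, -0.0082765 ,  0.00210891]), 'width': 0.08548658939441425} 0.014
scene 361.5674298096948 261.69800208410624 182.41134262567255 [[ 0.67347912  0.73907938  0.01369466]
 [ 0.51011887 -0.45127366 -0.73220955]
 [-0.53498094  0.50011375 -0.68094172]] [-0.38812437 -0.22167146  1.14050351]
top 356.4875961039225 251.90261040277647 190.94304123153475 [[-0.00444369 -0.99896787 -0.04520444]
 [-0.98637345  0.01181325 -0.1640971 ]
 [ 0.16446174  0.04385926 -0.98540789]] [0.03906338 0.59238311 0.64734146]
```

View pics/scene0.png

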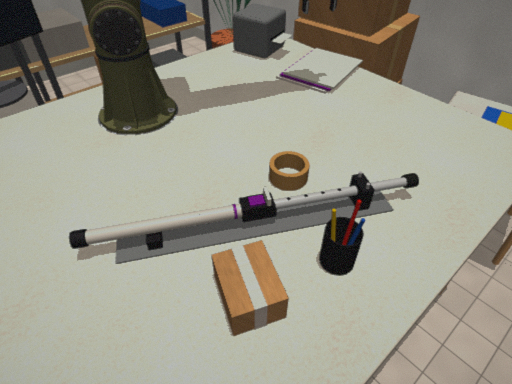

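View pics/top0.png

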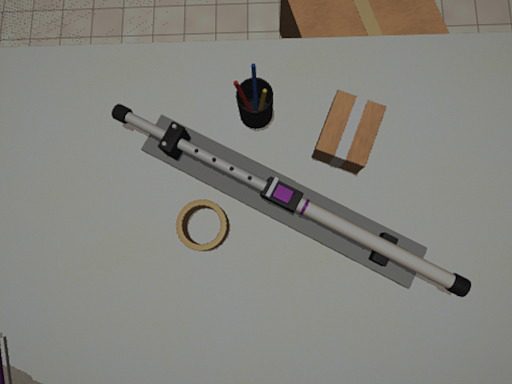

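The scene view shows the violet button at about (257,200), with the thin tube, clamp and foot to the right at (410,181). In the top view the button is at (284,194), the ledge at (271,187), the clamp at (174,140), the foot at (122,113), the tape at (202,225) and the cup at (255,103).

```bash
cat > h.py <<'E'
import cv2,numpy as np
def ray(c,u,v,z):
    d=c["R"].T@np.array([(u-c["cx"])/c["fx"],(v-c["cy"])/c["fy"],1]);o=-c["R"].T@c["t"]
    return o+d*(z-o[2])/d[2]
def violet(c):
    h=cv2.cvtColor(c["image"],cv2.COLOR_BGR2HSV)
    m=cv2.inRange(h,(135,100,50),(160,255,255))
    n,l,st,ce=cv2.connectedComponentsWithStats(m)
    return [(st[i,4],ce[i].round(1)) for i in range(1,n) if st[i,4]>8]
def tri(a,pa,b,pb):
    M=[];r=[]
    for c,p in((a,pa),(b,pb)):
        o=-c["R"].T@c["t"];d=c["R"].T@np.array([(p[0]-c["cx"])/c["fx"],(p[1]-c["cy"])/c["fy"],1]);d/=np.linalg.norm(d)
        P=np.eye(3)-np.outer(d,d);M.append(P);r.append(P@o)
    return np.linalg.solve(sum(M),sum(r))
E
python3 - <<'E'
from h import *
L=lambda n:dict(np.load(f"pics/{n}0.npz"))
s,t=L("scene"),L("top")
vs,vt=violet(s),violet(t);print(vs,vt)
# the button blob: largest near seen position
bs=max((v for v in vs if np.hypot(*(v[1]-[257,200]))<15),key=lambda v:v[0])[1]
bt=max((v for v in vt if np.hypot(*(v[1]-[284,194]))<15),key=lambda v:v[0])[1]
B=ray(t,*bt,.07);print("top",B,"scene",ray(s,*bs,.07),"tri",tri(s,bs,t,bt))
f=ray(t,122,113,.045);e=ray(t,459,285,.045);print("foot",f,"end",e,np.linalg.norm(f-e))
d=(f-e)[:2];d/=np.linalg.norm(d);print("dir",d,np.degrees(np.arctan2(d[1],d[0])),"btn->foot",(f-B)[:2]@d,"btn->end",(e-B)[:2]@d, "lateral",np.cross(d,(B-e)[:2]))
fs=ray(s,411,181,.045);es=ray(s,79,238,.045);print("scene dir",fs,es,np.linalg.norm(fs-es),np.degrees(np.arctan2(*(fs-es)[1::-1])))
print("cup",ray(t,255,92,.095),"tape",ray(t,202,225,.048),"r",np.linalg.norm(B[:2]))
E
```

```text
[(np.int32(116), array([305. ,  81.6])), (np.int32(169), array([256.1, 200.4])), (np.int32(30), array([235. , 211.2]))] [(np.int32(240), array([282.7, 193.4])), (np.int32(39), array([304.4, 206.7])), (np.int32(10), array([  0. , 378.5]))]
top [ 0.58391859 -0.02488888  0.07      ] scene [ 0.58631178 -0.02646761  0.07      ] tri [ 0.58439669 -0.02490668  0.067449  ]
foot [0.7610875  0.30416363 0.045     ] end [ 0.41350968 -0.34615813  0.045     ] 0.737379637864331
dir [0.47136889 0.88193615] 61.87680912690054 btn->foot 0.373715213879186 btn->end -0.3636644239851451 lateral 0.001146546672212867
scene dir [0.76340148 0.30611193 0.045     ] [ 0.4125651  -0.34244018  0.045     ] 0.73736422642675 61.588683668564634
cup [0.77715455 0.02541041 0.095     ] tape [0.52708588 0.13162628 0.048     ] r 0.5844487843642924<stdin>:10: DeprecationWarning: Arrays of 2-dimensional vectors are deprecated. Use arrays of 3-dimensional vectors instead. (deprecated in NumPy 2.0)
```

Call:
drive_tool --dr '[[0, 8, 0], [0, 16, 0], [0, 24, 0], [0, 32, 0], [0, 40, 0], [0, 48, 0], [0, 56, 0], [0, 64, 0], [0, 72, 0], [0, 80, 0], [0, 88, 0], [0, 96, 0]]' --offset '[[30, 0, -22], [68, 0, -50], [106, 0, -77], [144, 0, -104], [182, 0, -132], [220, 0, -159], [258, 0, -187], [296, 0, -214], [334, 0, -242], [372, 0, -269], [410, 0, -297], [448, 0, -324]]' --fingers '[0, 0, 0, 0, 0, 0, 0, 0, 0, 0, 0, 0]' --squeeze 40

```text
clock: 1.3
tool_pos: [0.5195, 0.0847, 0.2451]
orientation: [[-0.477, -0.0, 0.879], [-0.879, 0.0, -0.477], [0.0, -1.0, -0.0]]
force: [0.4, 0.0, 0.9]
width: 0.0001
```

```bash
cat > to.py <<'E'
import sys,numpy as np
from bench import robot
# to.py alongpole(mm from button) lateral z : offset in tool axes
B=np.array([.5852,-.0255]);a=np.radians(61.75);d=np.array([np.cos(a),np.sin(a)]);n=np.array([d[1],-d[0]])
s=robot.observe();R=s["orientation"];p=s["tool_pos"]
q=p[:2]-B;print("t",round(s["clock"],2),"along,lat mm",(q@d*1e3).round(1),(q@n*1e3).round(1),"z",(p[2]*1e3).round(1),"w",s["width"])
F=s["force"];print("F along,lat,z",(F[:2]@d).round(1),(F[:2]@n).round(1),F[2].round(1))
if len(sys.argv)>3:
    u,l,z=[float(v)/1e3 for v in sys.argv[1:]]
    T=np.array([*(B+d*u+n*l),z]);print("offset mm",(R.T@(T-p)*1e3).round(1))
    from scipy.spatial.transform import Rotation as Q
    x=np.array([-d[0],-d[1],0]);y=np.array([0,0,-1.]);W=np.c_[x,y,np.cross(x,y)]
    print("dr",Q.from_matrix(R.T@W).as_rotvec(degrees=True).round(1))
E
python3 to.py 2 0 125
```

```text
t 1.3 along,lat mm 66.0 -110.1 z 245.1 w 7.262898820013359e-05
F along,lat,z 0.2 0.3 0.9
offset mm [ 63.5 120.1 110.4]
dr [ 0.  -0.3  0. ]
```

Call:
drive_tool --dr '[[0, 0, 0], [0, 0, 0], [0, 0, 0], [0, 0, 0], [0, 0, 0], [0, 0, 0]]' --offset '[[20, 10, 35], [40, 40, 70], [60, 75, 105], [64, 105, 110], [64, 120, 110], [64, 120, 110]]' --fingers '[0, 0, 0, 0, 0, 0]'

```text
clock: 1.9
tool_pos: [0.5833, -0.0223, 0.122]
orientation: [[-0.473, -0.006, 0.881], [-0.881, 0.0, -0.473], [0.003, -1.0, -0.006]]
force: [-0.6, 0.0, -0.4]
width: 0.0003
```

```bash
python3 to.py 2 0 90
python3 - <<'E'
from bench import viewer
import cv2,numpy as np
o=[]
for n,(u,v) in dict(scene=(257,190),top=(280,190)).items():
    c=viewer.camera(n);im=c["image"][v-50:v+50,u-65:u+65]
    o.append(cv2.resize(im,None,fx=4,fy=4,interpolation=3)[:, :400] if 0 else cv2.resize(im,(390,300),interpolation=3))
cv2.imwrite("pics/a.png",np.hstack(o))
E
```

```text
t 1.9 along,lat mm 1.9 -3.2 z 122.0 w 0.00025060215074076476
F along,lat,z -0.3 -0.5 -0.4
offset mm [-0.1 31.9  3.4]
dr [0.3 0.  0.2]
```

View pics/a.png

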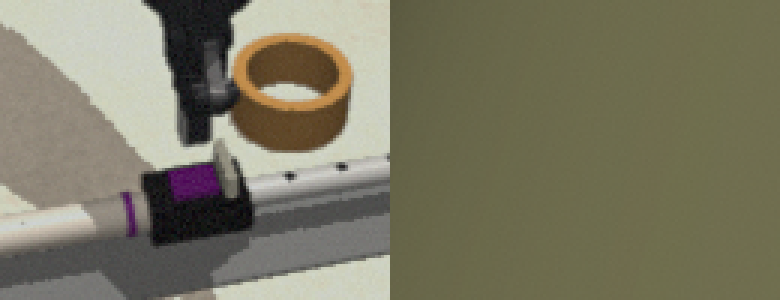

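The crop shows the closed fingertips hanging over the violet button, just on its side of the white ledge. The arm blocks the top view. I'll come down, keeping to a few millimetres above contact first.

Call:
drive_tool --dr '[[0, 0, 0], [0, 0, 0], [0, 0, 0], [0, 0, 0], [0, 0, 0]]' --offset '[[0, 12, 1], [0, 24, 1], [0, 32, 1], [0, 34, 1], [0, 34, 1]]' --fingers '[0, 0, 0, 0, 0]'

```text
clock: 2.5
tool_pos: [0.5862, -0.0221, 0.0908]
orientation: [[-0.472, -0.001, 0.882], [-0.882, -0.0, -0.472], [0.001, -1.0, -0.001]]
force: [0.1, -0.4, 0.6]
width: 0.0
```

```bash
python3 to.py 2 0 85
```

```text
t 2.5 along,lat mm 3.5 -0.7 z 90.8 w 9.273624772248108e-06
F along,lat,z -0.3 0.3 0.6
offset mm [1.5 5.8 0.7]
dr [0.1 0.1 0. ]
```

Call:
drive_tool --dr '[[0, 0, 0], [0, 0, 0], [0, 0, 0], [0, 0, 0]]' --offset '[[1.5, 2, 0.5], [1.5, 5, 0.5], [1.5, 8, 0.5], [1.5, 8, 0.5]]' --fingers '[0, 0, 0, 0]'

```text
clock: 2.9
tool_pos: [0.5868, -0.0239, 0.0835]
orientation: [[-0.472, 0.001, 0.882], [-0.882, -0.0, -0.472], [-0.0, -1.0, 0.001]]
force: [-0.7, 0.2, 5.1]
width: -0.0
```

```bash
python3 to.py 2 0 80
```

```text
t 2.9 along,lat mm 2.2 0.6 z 83.5 w -2.5010060486274866e-05
F along,lat,z -0.2 -0.7 5.1
offset mm [ 0.2  3.5 -0.6]
dr [-0.   0.1 -0. ]
```

Call:
drive_tool --dr '[[0, 0, 0], [0, 0, 0], [0, 0, 0], [0, 0, 0]]' --offset '[[0, 1.5, 0], [0, 3, 0], [0, 3.5, 0], [0, 3.5, 0]]' --fingers '[0, 0, 0, 0]'

```text
clock: 3.3
tool_pos: [0.5868, -0.0238, 0.0804]
orientation: [[-0.472, 0.001, 0.882], [-0.882, -0.0, -0.472], [-0.0, -1.0, 0.001]]
force: [-2.1, -0.2, 7.2]
width: -0.0003
```

```bash
python3 to.py 2 0 79.3
```

```text
t 3.3 along,lat mm 2.2 0.7 z 80.4 w -0.00026591627981101013
F along,lat,z -1.2 -1.7 7.2
offset mm [ 0.2  1.1 -0.7]
dr [-0.1  0.1 -0. ]
```

Call:
drive_tool --dr '[[0, 0, 0], [0, 0, 0], [0, 0, 0]]' --offset '[[0, 0.5, 0], [0, 1, 0], [0, 1, 0]]' --fingers '[0, 0, 0]'

```text
clock: 3.6
tool_pos: [0.5869, -0.0238, 0.0796]
orientation: [[-0.472, 0.001, 0.882], [-0.882, -0.0, -0.472], [-0.0, -1.0, 0.001]]
force: [-2.2, -0.3, 6.8]
width: 0.0001
```

```bash
python3 to.py
```

```text
t 3.6 along,lat mm 2.3 0.7 z 79.6 w 0.00010478058223618653
F along,lat,z -1.3 -1.8 6.8
```

Call:
drive_tool --dr '[[0, 0, 0], [0, 0, 0], [0, 0, 0], [0, 0, 0], [0, 0, 0], [0, 0, 0]]' --offset '[[0, 0.3, 0], [-1, 0.3, 0], [-2, 0.3, 0], [-3, 0.3, 0], [-4, 0.3, 0], [-4, 0.3, 0]]' --fingers '[0, 0, 0, 0, 0, 0]'

```text
clock: 4.2
tool_pos: [0.5883, -0.0211, 0.0792]
orientation: [[-0.472, 0.0, 0.881], [-0.881, -0.002, -0.472], [0.002, -1.0, 0.001]]
force: [-2.4, -3.1, 7.1]
width: -0.0003
```

```bash
python3 to.py
```

```text
t 4.2 along,lat mm 5.3 0.7 z 79.2 w -0.000309270326856268
F along,lat,z -3.9 -0.7 7.1
```

Call:
drive_tool --dr '[[0, 0, 0], [0, 0, 0], [0, 0, 0], [0, 0, 0]]' --offset '[[-1, 0, 0], [-2, 0, 0], [-3, 0, 0], [-3, 0, 0]]' --fingers '[0, 0, 0, 0]'

```text
clock: 4.6
tool_pos: [0.5897, -0.0185, 0.0792]
orientation: [[-0.472, 0.0, 0.881], [-0.881, -0.002, -0.472], [0.002, -1.0, 0.001]]
force: [-2.7, -2.9, 7.9]
width: 0.0004
```

```bash
python3 to.py
```

```text
t 4.6 along,lat mm 8.3 0.6 z 79.2 w 0.00038575985714073204
F along,lat,z -3.8 -1.0 7.9
```

Call:
drive_tool --dr '[[0, 0, 0], [0, 0, 0], [0, 0, 0], [0, 0, 0]]' --offset '[[-1, 0, 0], [-2, 0, 0], [-3, 0, 0], [-3, 0, 0]]' --fingers '[0, 0, 0, 0]'

```text
clock: 5.0
tool_pos: [0.5911, -0.0158, 0.0792]
orientation: [[-0.472, 0.0, 0.881], [-0.881, -0.002, -0.472], [0.002, -1.0, 0.001]]
force: [-1.8, -3.1, 8.1]
width: -0.0002
```

```bash
python3 to.py
python3 - <<'E'
from bench import viewer
import cv2
c=viewer.camera("scene");cv2.imwrite("pics/b.png",cv2.resize(c["image"][150:230,215:315],(750,600),interpolation=3))
E
```

```text
t 5.0 along,lat mm 11.3 0.6 z 79.2 w -0.00016253428899294916
F along,lat,z -3.6 -0.1 8.1
```

View pics/b.png

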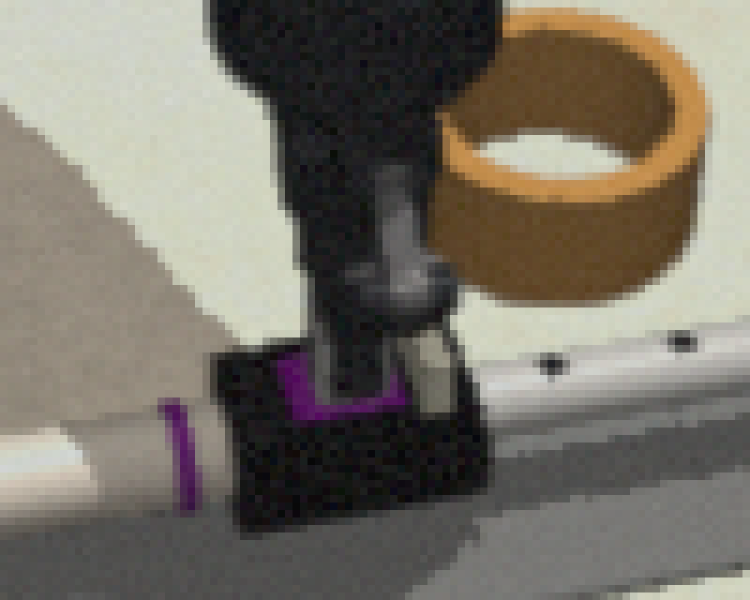

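The crop shows the fingertip on the sunken button, with a small gap to the ledge. The violet ring has moved from (235,211) to about (239,211), so friction is already dragging the collar. I'll put a number on that.

```bash
cat > ring.py <<'E'
from h import *
from bench import viewer
s0=dict(np.load("pics/scene0.npz"));c=viewer.camera("scene")
d=np.array([.4733,.8809])
r0=ray(s0,235.0,211.2,.055)
for a,p in violet(c):
    q=ray(c,*p,.055)
    print(a,p,"along from ring0 mm",((q-r0)[:2]@d*1e3).round(1))
E
python3 ring.py
```

```text
91 [310.1  83.1] along from ring0 mm 346.5
60 [258.3 202. ] along from ring0 mm 54.2
29 [239.  210.3] along from ring0 mm 8.7
```

Collar about 9 mm on, safely off the hole. I'll lift the finger clear of the button but still below the ledge top, then push by the ledge.

Call:
drive_tool --dr '[[0, 0, 0], [0, 0, 0], [0, 0, 0], [0, 0, 0], [0, 0, 0], [0, 0, 0], [0, 0, 0], [0, 0, 0], [0, 0, 0], [0, 0, 0]]' --offset '[[0, -3, 0], [0, -6, 0], [0, -8, 0], [0, -8, 0], [-1.5, -8, 0], [-3, -8, 0], [-4.5, -8, 0], [-6, -8, 0], [-7.5, -8, 0], [-7.5, -8, 0]]' --fingers '[0, 0, 0, 0, 0, 0, 0, 0, 0, 0]'

```text
clock: 6.1
tool_pos: [0.5941, -0.0092, 0.0864]
orientation: [[-0.472, -0.001, 0.881], [-0.881, -0.002, -0.472], [0.003, -1.0, -0.0]]
force: [-3.2, -5.3, 0.5]
width: 0.0003
```

```bash
python3 to.py;python3 ring.py
```

```text
t 6.1 along,lat mm 18.6 0.1 z 86.4 w 0.00027409913754821797
F along,lat,z -6.2 -0.3 0.5
89 [311.1  83.4] along from ring0 mm 349.0
106 [258.9 201.2] along from ring0 mm 56.0
31 [239.3 211. ] along from ring0 mm 8.9
```

Call:
drive_tool --dr '[[0, 0, 0], [0, 0, 0], [0, 0, 0], [0, 0, 0], [0, 0, 0], [0, 0, 0], [0, 0, 0], [0, 0, 0], [0, 0, 0], [0, 0, 0]]' --offset '[[-1.5, 0, 0], [-3, 0, 0], [-4.5, 0, 0], [-6, 0, 0], [-7.5, 0, 0], [-9, 0, 0], [-10.5, 0, 0], [-12, 0, 0], [-13.5, 0, 0], [-13.5, 0, 0]]' --fingers '[0, 0, 0, 0, 0, 0, 0, 0, 0, 0]'

```text
clock: 7.15
tool_pos: [0.6, 0.002, 0.0864]
orientation: [[-0.473, -0.002, 0.881], [-0.881, -0.003, -0.473], [0.004, -1.0, -0.0]]
force: [-4.6, -6.3, 3.3]
width: 0.0001
```

```bash
python3 to.py;python3 ring.py
```

```text
t 7.15 along,lat mm 31.2 0.1 z 86.4 w 6.85264325219863e-05
F along,lat,z -7.8 -1.1 3.3
74 [314.2  84.4] along from ring0 mm 356.6
107 [264.8 200.3] along from ring0 mm 69.2
29 [245.  209.3] along from ring0 mm 21.7
```

Call:
drive_tool --dr '[[0, 0, 0], [0, 0, 0], [0, 0, 0], [0, 0, 0], [0, 0, 0]]' --offset '[[-1, 0, 0], [-2, 0, 0], [-3, 0, 0], [-4, 0, 0], [-4, 0, 0]]' --fingers '[0, 0, 0, 0, 0]'

```text
clock: 7.7
tool_pos: [0.6019, 0.0054, 0.0864]
orientation: [[-0.473, -0.002, 0.881], [-0.881, -0.003, -0.473], [0.004, -1.0, -0.0]]
force: [-3.3, -6.4, 4.0]
width: -0.0001
```

Call:
drive_tool --dr '[[0, 0, 0], [0, 0, 0], [0, 0, 0]]' --offset '[[-0.8, 0, 0], [-1.5, 0, 0], [-1.5, 0, 0]]' --fingers '[0, 0, 0]'

```text
clock: 8.0
tool_pos: [0.6026, 0.0067, 0.0864]
orientation: [[-0.473, -0.002, 0.881], [-0.881, -0.003, -0.473], [0.004, -1.0, -0.0]]
force: [-3.4, -7.1, 2.1]
width: -0.0001
```

Call:
drive_tool --dr '[[0, 0, 0], [0, 0, 0], [0, 0, 0]]' --offset '[[-0.8, 0, 0], [-1.5, 0, 0], [-1.5, 0, 0]]' --fingers '[0, 0, 0]'

```text
clock: 8.3
tool_pos: [0.6033, 0.0081, 0.0864]
orientation: [[-0.473, -0.002, 0.881], [-0.881, -0.003, -0.473], [0.004, -1.0, -0.0]]
force: [-5.0, -6.7, 3.6]
width: -0.0
```

Call:
drive_tool --dr '[[0, 0, 0], [0, 0, 0], [0, 0, 0]]' --offset '[[-0.8, 0, 0], [-1.5, 0, 0], [-1.5, 0, 0]]' --fingers '[0, 0, 0]'

```text
clock: 8.6
tool_pos: [0.6041, 0.0095, 0.0864]
orientation: [[-0.473, -0.002, 0.881], [-0.881, -0.003, -0.473], [0.004, -1.0, -0.0]]
force: [-2.8, -6.8, 3.0]
width: -0.0001
```

Call:
drive_tool --dr '[[0, 0, 0], [0, 0, 0], [0, 0, 0]]' --offset '[[-0.8, 0, 0], [-1.5, 0, 0], [-1.5, 0, 0]]' --fingers '[0, 0, 0]'

```text
clock: 8.9
tool_pos: [0.6052, 0.0116, 0.0864]
orientation: [[-0.473, -0.001, 0.881], [-0.881, -0.001, -0.473], [0.002, -1.0, -0.0]]
force: [-1.2, -3.7, 0.9]
width: -0.0003
```

Force dropped and the tip jumped, so the button may have popped. I'll look.

```bash
python3 to.py;python3 ring.py
python3 - <<'E'
from bench import viewer
import cv2
c=viewer.camera("scene");cv2.imwrite("pics/c.png",cv2.resize(c["image"][145:225,225:325],(750,600),interpolation=3))
E
```

```text
t 8.9 along,lat mm 42.2 0.1 z 86.4 w -0.00026078152432418495
F along,lat,z -3.8 0.7 0.9
62 [317.   85.3] along from ring0 mm 363.4
113 [269.5 199.1] along from ring0 mm 80.1
29 [250.  208.3] along from ring0 mm 32.6
```

View pics/c.png

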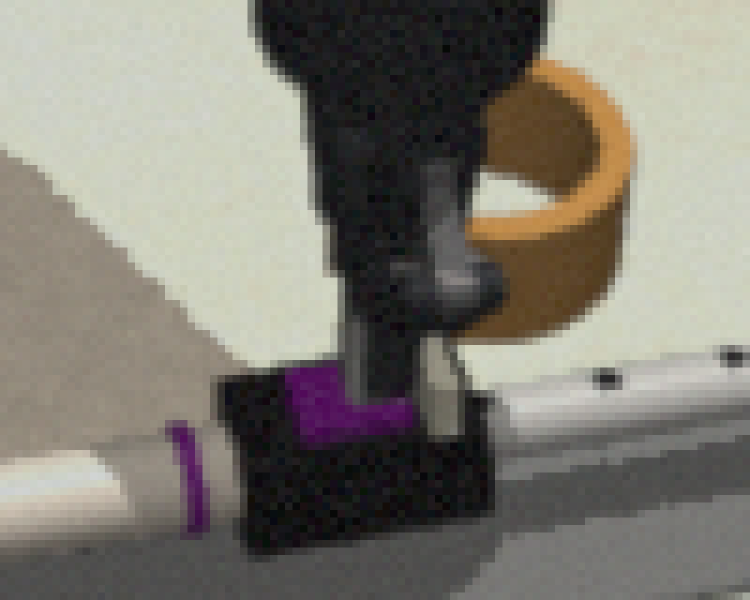

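The crop doesn't settle whether the button is up; the collar is about 32 mm on. A gentle 1 mm nudge will show whether it is locked.

Call:
drive_tool --dr '[[0, 0, 0], [0, 0, 0], [0, 0, 0]]' --offset '[[-0.5, 0, 0], [-1, 0, 0], [-1, 0, 0]]' --fingers '[0, 0, 0]'

```text
clock: 9.3
tool_pos: [0.6061, 0.0133, 0.0863]
orientation: [[-0.472, -0.0, 0.882], [-0.882, -0.0, -0.472], [0.0, -1.0, -0.0]]
force: [-2.2, -3.0, 0.1]
width: 0.0003
```

```bash
python3 to.py;python3 ring.py
```

```text
t 9.3 along,lat mm 44.1 0.1 z 86.3 w 0.00034044462756883134
F along,lat,z -3.7 -0.6 0.1
62 [317.5  85.5] along from ring0 mm 364.5
111 [270.5 198.8] along from ring0 mm 82.5
28 [251.  208.5] along from ring0 mm 34.6
```

Call:
drive_tool --dr '[[0, 0, 0], [0, 0, 0], [0, 0, 0]]' --offset '[[-0.5, 0, 0], [-1, 0, 0], [-1, 0, 0]]' --fingers '[0, 0, 0]'

```text
clock: 9.65
tool_pos: [0.6062, 0.0135, 0.0864]
orientation: [[-0.472, -0.001, 0.881], [-0.881, -0.002, -0.472], [0.002, -1.0, -0.0]]
force: [-3.6, -5.5, 1.5]
width: -0.0001
```

Call:
drive_tool --dr '[[0, 0, 0], [0, 0, 0], [0, 0, 0]]' --offset '[[-0.5, 0, 0], [-0.7, 0, 0], [-0.7, 0, 0]]' --fingers '[0, 0, 0]'

```text
clock: 9.95
tool_pos: [0.6062, 0.0135, 0.0864]
orientation: [[-0.473, -0.001, 0.881], [-0.881, -0.003, -0.473], [0.003, -1.0, -0.0]]
force: [-4.7, -6.9, 2.2]
width: -0.0004
```

```bash
python3 to.py;python3 ring.py
```

```text
t 9.95 along,lat mm 44.3 0.0 z 86.4 w -0.00040036194002308987
F along,lat,z -8.3 -0.9 2.2
59 [317.5  85.4] along from ring0 mm 364.7
111 [270.5 198.8] along from ring0 mm 82.5
29 [251.  208.3] along from ring0 mm 34.7
```

Call:
drive_tool --dr '[[0, 0, 0], [0, 0, 0], [0, 0, 0], [0, 0, 0]]' --offset '[[-0.5, 0, 0], [-1, 0, 0], [-1.3, 0, 0], [-1.3, 0, 0]]' --fingers '[0, 0, 0, 0]'

```text
clock: 10.4
tool_pos: [0.6063, 0.0138, 0.0864]
orientation: [[-0.473, -0.002, 0.881], [-0.881, -0.005, -0.473], [0.005, -1.0, 0.0]]
force: [-5.2, -10.8, 4.4]
width: 0.0002
```

```bash
python3 to.py;python3 ring.py
```

```text
t 10.4 along,lat mm 44.6 -0.0 z 86.4 w 0.00020107464676982263
F along,lat,z -11.9 0.5 4.4
58 [317.8  85.5] along from ring0 mm 365.4
113 [270.6 198.8] along from ring0 mm 82.7
30 [251.1 208.5] along from ring0 mm 34.8
```

12 N doesn't move the collar, well above the 8 N that sliding can take, so it is locked about 35 mm on. I'll back off the ledge, lift and clear the view.

Call:
drive_tool --dr '[[0, 0, 0], [0, 0, 0], [0, 0, 0], [0, 0, 0], [0, 0, 0], [0, 0, 0], [0, 0, 0], [0, 0, 0], [0, 0, 0], [0, 0, 0], [0, 0, 0], [0, 0, 0]]' --offset '[[2, 0, 0], [4, -0.5, 0], [7, -1, 0], [7, -6, 0], [7, -20, 0], [7, -45, 0], [7, -80, 0], [7, -110, -20], [7, -120, -60], [7, -120, -100], [7, -120, -125], [7, -120, -130]]' --fingers '[0, 0, 0, 0, 0, 0, 0, 0, 0, 0, 0, 0]'

```text
clock: 11.65
tool_pos: [0.4879, 0.0723, 0.2081]
orientation: [[-0.47, 0.001, 0.883], [-0.883, 0.001, -0.47], [-0.001, -1.0, 0.0]]
force: [1.0, 0.2, 0.1]
width: 0.0002
```

```bash
python3 to.py;python3 ring.py
python3 - <<'E'
from h import *
from bench import viewer
s=viewer.camera("scene");t=viewer.camera("top")
s0=dict(np.load("pics/scene0.npz"));t0=dict(np.load("pics/top0.npz"))
vs,vt=violet(s),violet(t);print(vs,vt)
i=cv2.resize(s["image"][160:235,215:315],(390,300),interpolation=3);j=cv2.resize(s0["image"][165:240,203:303],(390,300),interpolation=3)
k=cv2.resize(t["image"],(390,292));k=cv2.copyMakeBorder(k,0,8,0,0,0)
s2=cv2.copyMakeBorder(cv2.resize(s["image"],(390,292)),0,8,0,0,0)
cv2.imwrite("pics/d.png",np.vstack([np.hstack([j,i]),np.hstack([s2,k])]))
E
```

```text
t 11.65 along,lat mm 40.2 -132.0 z 208.1 w 0.00015544732462563715
F along,lat,z 0.7 0.8 0.1
114 [305.   81.6] along from ring0 mm 333.6
163 [271.9 197.5] along from ring0 mm 86.5
29 [251.  208.3] along from ring0 mm 34.7
[(np.int32(115), array([304.8,  81.5])), (np.int32(163), array([272. , 197.6])), (np.int32(29), array([251. , 208.3]))] [(np.int32(255), array([266.3, 185.1])), (np.int32(41), array([288.1, 198.1]))]
```

View pics/d.png

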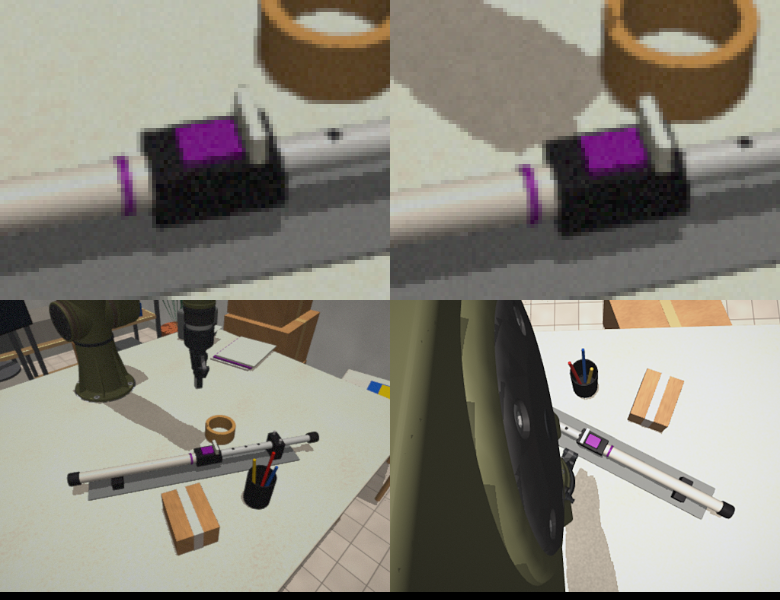

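Before (top left) and after (top right) look the same: the button stands as high relative to the ring as at the start (offset (21,-10.8) px both times). The tape, cup and parcel haven't moved, and the arm is clear.

```bash
python3 -c "
from bench import ticket
print(ticket.close_job())"
```

```text
the job is handed in; nothing more can be done
None
```

The pole is one hole shorter: the button is up and locked in the next hole, about 35 mm from the start. I handed the job in at about 12 s of the 64 s limit, with the gripper clear of everything.

**What I did:** I pressed the button to about flush (about 8 N). With it held down, I slid the collar about 9 mm off its hole; friction on the button was enough to carry it. Then I lifted the finger clear of the button and pushed the collar on by the white ledge until it locked.

**Last checks:**
- **Lock:** the collar stayed put under a 12 N push, more than the 8 N sliding can take and below the 25 N forcing limit.
- **Position:** the violet ring on the white tube moved 34.7 mm, inside the 28–52 mm range for the next hole.
- **Button height:** in both camera views the button sits at the same offset from the ring as at the start, to within 0.3 pixel, so it is up.
- **Other items:** the tape roll, pen cup and parcel look unmoved in the last picture; I did not measure them.

**One oddity:** the sliding force fell from about 8 N to 4 N in the last 3 mm or so before the lock. I took this to be the button starting to rise.

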